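# Feel and set the end float of a polishing spindle

## Robot

A 6-joint arm with a two-finger parallel gripper is mounted at the origin on a cart in front of the work surface, level with it; the furniture and walls round the work are solid. World frame = base frame: x ahead of the robot, y to its left, z up, the work surface at z = 0. Lengths are in mm, angles in rad, forces in N, time in s.
With the tool pointing down it reaches from about 350 to 975 mm from the base axis. Payload 7.1 kg.
Tool frame: the origin (TCP) lies on the front face of the gripper's body, between the roots of the fingers; the fingertips stand 80 mm ahead of it and the grasp point (between the pads) lies 61 mm ahead of it (env.tips_ahead is the distance from the TCP to the fingertips, in mm); z points along the fingers, y is the direction in which the jaws open and shut (so a half turn about z gives the same grasp; the last joint's range is limited). The gripper opens to 88 mm and grips with 3 to 60 N. Pads are 20 mm wide; open, the fingers measure 115 mm over their backs; the gripper's body (75 mm by 178 mm) begins 61 mm behind the grasp point.
Start: joints at [0.646, 0.423, 1.63, -0, 1.089, -0.019], TCP at [491.795, 385.673, 302.675] pointing down, gripper open.
Joint ranges: [-3, 3], [-0.9, 2.11], [0.09, 2.58], [-1.31, 4.45], [0.11, 2.69], [-2.54, 2.54]. Speed limits (rad/s): [2.39, 2.39, 3.01, 3.14, 3.14, 3.14].

## Interface

Orientations are given as a unit quaternion [x, y, z, w].
In Python, from station import env, set_gripper, viewer, workorder gives the robot as it stands. Calls block until the motion is done:
- env.reach(position, orientation): joint-space move of the TCP to a pose.
- env.move_l(position, rot=None, rate=150, f_stop=None): straight line of the TCP; rot=None keeps the orientation; rate is the mean speed in mm/s. With f_stop (N) it stops when the force on the tool has changed by that much, and returns True; else False.
- env.move_joints(angles): joint-space move.
- set_gripper(opening): finger opening in mm; the grip force is fixed at half the most; returns when the fingers have stopped.
- env.hold(seconds).
- env.ik(position, orientation): joint angles nearest the present ones, or None.
- env.read_state(): the state.
- viewer.camera(name): name is "scene" or "top" or "wrist"; returns the picture (480x640x3 uint8, blue, green, red); there is no depth.
- viewer.camera_params(name): a dict with "fx", "fy", "cx", "cy" (pixels), "pose" (4x4, takes a point from camera to world coordinates); the wrist camera has in their place "tool_from_camera" (4x4, takes a point from camera to tool coordinates, whose origin is the TCP and whose axes are the flange's). Camera axes: x right, y up, looking along -z (the intrinsics and any distortion apply to the point x, -y, -z); pixel columns grow to the right and rows downward; lengths in mm; the calibration is good to about 2 mm. A picture is of the moment at which its call begins: read the wrist's pose just before it. camera_params takes no time and is no camera call.
A pose or a line that the arm cannot do raises env.IKError and nothing moves.
- workorder.sign_off(): hands the job in, once; it reports no verdict.
The state is a dict: "time_s": time; "qpos": joint angles; "dq": joint speeds; "tau": joint torques, N m; "tool_pos": TCP position; "orientation": TCP orientation; "force": force on the tool from outside, world axes, zero at the start; "wrist_torque": the same for the moment, N m; "width": finger opening in mm.
Only numpy, scipy, OpenCV 4.12 (cv2) and the standard library are available. Lean on these libraries where they do the work, as an engineer would, in place of code of your own. Each camera call takes 0.05 s, during which the arm holds its last target.

## Task

Check the end float of the small polishing spindle bolted to the bench: by its hand disc, push the spindle fully home and then pull it fully out against its inner stop, holding a light steady pressure (about 8 N) at each stop for a moment, to feel how far it moves. Turn the adjuster knob on top clockwise until about 2 mm of end float is left (no less than 1 and no more than 3 mm), then pull the spindle out against the stop once more in the same way to check, and let go leaving it pulled out. Never lean on the stops hard (20 N is too much), and leave the tools and trays around it alone.

Things in the scene. Friction and masses are not known exactly. Their poses are not given: they have to be found in the camera images.
- headstock: Grey spindle head bolted to the bench: foot plate 134 x 104 x 12 mm, column, bearing block 84 x 52 mm with its top 222 mm above the bench. Origin at the centre of the underside of the foot; z up; its x axis is the spindle's axis direction, pointing from the block to the hand disc (outward, the way to pull); spindle axis 200 mm up. A lamp hangs left of and nearer than it, 0.45 m up: keep clear.
- spindle: Steel spindle (shaft 14 mm) through the head; hand disc at its near end, pulley and taper nose at the far end. Slides only along the head's x, does not rotate, about 1.5 N friction, stays where left. Origin on the head's origin when home, moves out with it. Home: its flange meets the bearing cap. Outer end of travel: unseen stop inside the head, 5 to 9 mm out at the start, different each time.
- pull_disc (a point): Centre of the aluminium hand disc on the spindle: 44 mm diameter, 18 mm thick, 200 mm above the bench; 105 mm out from the head's origin when home; 40 mm of bare shaft inside it. Grip it from above, across its diameter. Both stops are rigid: 6 to 10 N of push or pull, reached slowly and held a moment, feels a stop (it counts from 3 N on the stop).
- adjuster_grip (a point): Grip point of the black adjuster knob on top of the block: on its vertical axis, at the height to grip its raised bar. The bar is 42 mm long, 14 mm wide and 30 mm high, its top 7 mm above this point; at the start it runs along the head's x axis.
- adjuster (a joint): Turn of the adjuster in rad, clockwise seen from above is positive; 0 at the start, limit 2.2, about 0.12 N m of friction, stays where it is left. Each radian clockwise moves the inner stop 5 mm inward, that is, it takes 5 mm off the end float (turning back gives it back). It pushes the spindle inward with it if the spindle is in the way.
- tweezers: Steel tweezers, 136 mm long, lying loose on the bench to the left of the head. To be left alone.
- pearl_tray: Shallow round metal tray of pearls, 66 mm diameter, 12 mm high, loose on the bench to the right of the head. To be left alone.
- marker: Black marker pen, 103 mm long, loose on the bench to the right of the head. To be left alone.

How it is judged:
By the outcome, as a careful person would: the job done as asked, in the order asked, and still so for the second after the job is handed in, with the robot touching nothing.
It also fails if it takes over 72 s, if anything falls off the work surface, if the arm or the gripper's body presses on something with over 40 N, if the wrist force passes 120 N, or if a joint passes its speed limit or range.

## Working session

There is one attempt and no reset: what is moved stays moved. The work goes in short steps, each a Python script; the robot and the scene stay as the last script left them, time stands still between calls to the robot, and variables do not carry over. Pictures are saved under pics/ and viewed, and the job is handed in when it is done.

```bash
ls; mkdir -p pics
python3 - <<'E'
from station import env, set_gripper, viewer, workorder
import cv2
for n in("scene","top","wrist"):
    cv2.imwrite(f"pics/{n}0.png",viewer.camera(n)); print(n,viewer.camera_params(n))
print(env.read_state())
E
```

```text
pics
scene {'fx': 566.9295315169273, 'fy': 566.9295315169273, 'cx': 316.71733964146955, 'cy': 239.792319244154, 'pose': array([[ 8.46336479e-01,  2.46331810e-01, -4.72266030e-01,
         1.41225501e+02],
       [-5.32645163e-01,  3.88199788e-01, -7.52057215e-01,
        -5.02972995e+02],
       [-1.92204247e-03,  8.88043672e-01,  4.59755089e-01,
         5.64249994e+02],
       [ 0.00000000e+00,  0.00000000e+00,  0.00000000e+00,
         1.00000000e+00]])}
top {'fx': 439.71181637110436, 'fy': 439.71181637110436, 'cx': 323.9136935807302, 'cy': 240.5775566795603, 'pose': array([[ 2.33952633e-01,  9.18860408e-01, -3.17744733e-01,
         2.98070465e+02],
       [-9.72239985e-01,  2.19777415e-01, -8.02950801e-02,
         7.03993436e+01],
       [-3.94685404e-03,  3.27709380e-01,  9.44770334e-01,
         9.84379292e+02],
       [ 0.00000000e+00,  0.00000000e+00,  0.00000000e+00,
         1.00000000e+00]])}
wrist {'fx': 410.63035535354487, 'fy': 410.63035535354487, 'cx': 319.38156950872616, 'cy': 237.21288224803516, 'tool_from_camera': array([[ 8.14291906e-04,  9.66271938e-01,  2.57522
[... 286 characters left out ...]
0]])}
{'time_s': 0.15, 'qpos': array([ 6.46011356e-01,  4.23669547e-01,  1.63047893e+00, -7.64727864e-06,
        1.08857752e+00, -1.89938113e-02]), 'dq': array([ 5.54932902e-05, -4.38194385e-04, -3.84635223e-03,  1.32004299e-03,
       -3.63219105e-05, -6.96332629e-04]), 'tau': array([ 1.87734017e-04, -5.44981277e+01, -2.73920631e+01,  6.44310121e-02,
        2.04520533e-02, -9.99943040e-05]), 'tool_pos': array([491.54882551, 385.4943991 , 302.0915189 ]), 'orientation': array([ 4.37569357e-01,  8.99184484e-01, -5.06277719e-04, -2.54574199e-04]), 'force': array([ 0.27663133, -0.48736977, -0.5598727 ]), 'wrist_torque': array([-0.01082174,  0.07633078, -0.07042343]), 'width': 87.6330447585927}
```

View pics/scene0.png

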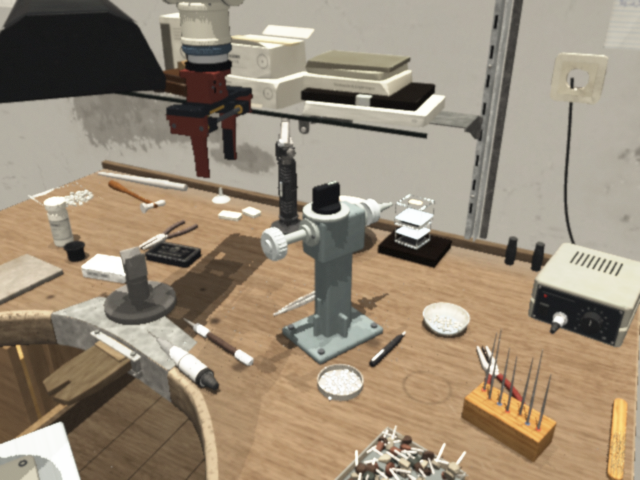

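View pics/top0.png

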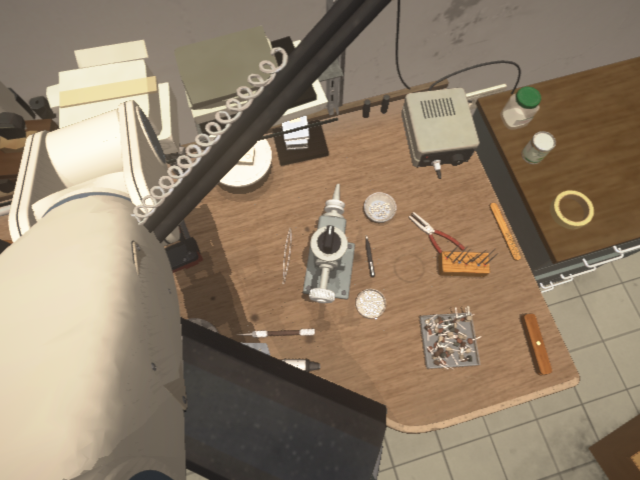

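View pics/wrist0.png

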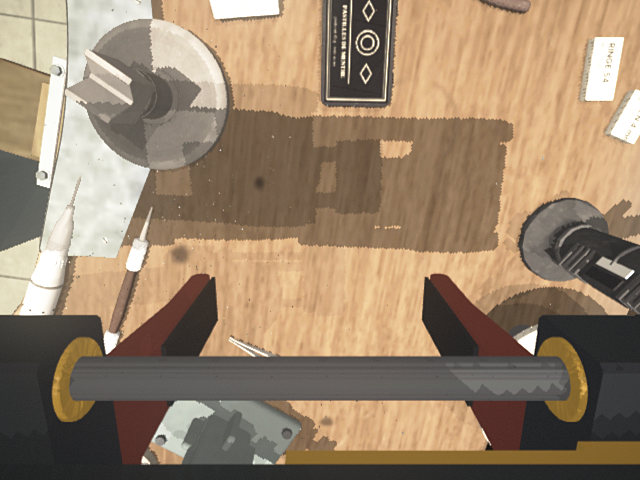

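The head stands at scene (330,250) and top (328,250); its disc is at scene (272,243) and top (322,290). I'll zoom in to pick the features more exactly.

Run:
```python
import cv2
a=cv2.imread("pics/scene0.png")[165:365,245:405]; cv2.imwrite("pics/s_c.png",cv2.resize(a,None,fx=3,fy=3,interpolation=2)[:600])
a=cv2.imread("pics/top0.png")[180:310,265:405]; cv2.imwrite("pics/t_c.png",cv2.resize(a,None,fx=4.5,fy=4.5,interpolation=2))
```

```text
(no output)
```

View pics/s_c.png

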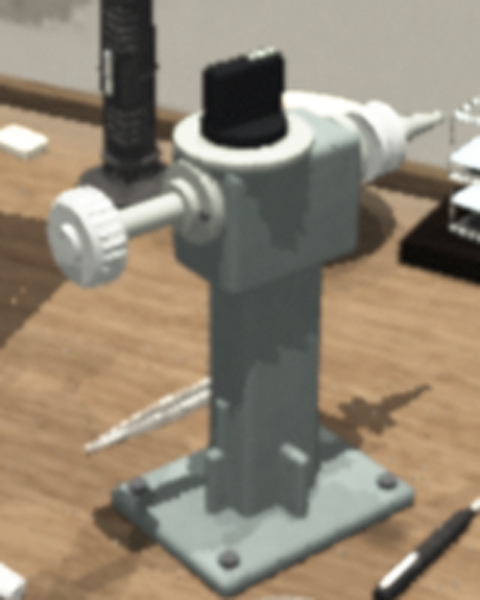

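View pics/t_c.png

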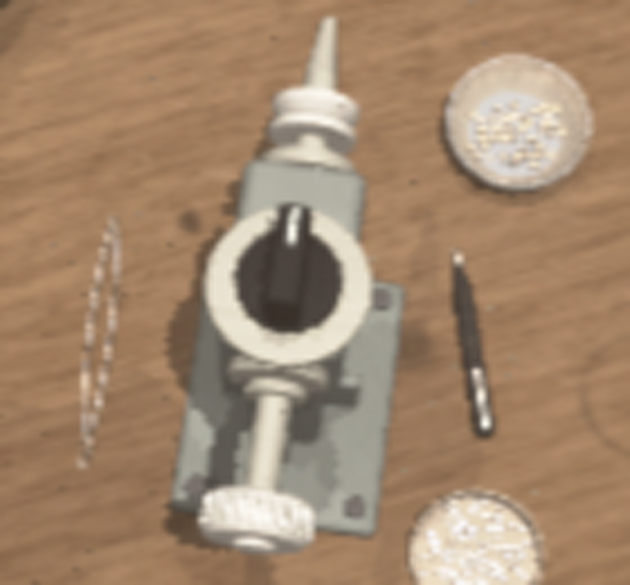

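```bash
cat > h.py <<'E'
import numpy as np, cv2
from station import env,set_gripper,viewer,workorder
from scipy.spatial.transform import Rotation as R
from scipy.optimize import least_squares
def proj(n,P,pose=None):
    c=viewer.camera_params(n); M=np.linalg.inv(pose if pose is not None else c["pose"])
    p=M[:3,:3]@np.asarray(P,float)+M[:3,3]
    return np.array([c["cx"]+c["fx"]*p[0]/-p[2], c["cy"]+c["fy"]*-p[1]/-p[2]])
E
cat > fit.py <<'E'
from h import *
S=[((67,52,12),(321,359)),((67,-52,12),None)]
def res(p):
    x,y,w,s,kx,kz=p; c,si=np.cos(w),np.sin(w)
    W=lambda h:(x+c*h[0]-si*h[1],y+si*h[0]+c*h[1],h[2])
    D=[("scene",(67,52,12),(321,359)),("scene",(67,-52,12),(283.3,329)),("scene",(-67,52,12),(382.3,328.3)),
       ("scene",(105+s,0,200),(274.7,244)),("scene",(kx,0,kz),(326.3,184.3)),
       ("top",(67,52,12),(348.3,298.9)),("top",(-67,52,12),(354.6,243.3)),("top",(67,-52,12),(303.2,293.3)),
       ("top",(105+s,0,200),(321.9,294.9)),("top",(kx,0,kz),(329.9,233.3))]
    return np.concatenate([proj(n,W(h))-np.array(u) for n,h,u in D])
r=least_squares(res,[650,0,3.2,3,0,260],loss='soft_l1')
print(r.x.round(3),r.cost); print(res(r.x).reshape(-1,2).round(1))
E
python3 fit.py
```

```text
[5.64594e+02 1.25586e+02 3.25200e+00 1.27000e-01 1.14810e+01 2.64759e+02] 8.44852018007292
[[-1.3  0.4]
 [-3.5 -1.8]
 [ 1.3 -2. ]
 [-0.1 -0.3]
 [ 1.1 -0.2]
 [ 0.5  0. ]
 [ 0.4 -0.6]
 [-0.4 -0.1]
 [ 1.2  0.1]
 [-0.2  1.3]]
```

```bash
cat >> h.py <<'E'
HX,HY,W=564.6,125.6,3.252
def head(x,y,z): return np.array([HX+np.cos(W)*x-np.sin(W)*y,HY+np.sin(W)*x+np.cos(W)*y,z])
def down(a): # tool x axis at world angle a, z down
    X=np.array([np.cos(a),np.sin(a),0]);Z=np.array([0,0,-1.]);return R.from_matrix(np.column_stack([X,np.cross(Z,X),Z])).as_quat()
def unproj(n,u,z):
    c=viewer.camera_params(n);d=c["pose"][:3,:3]@np.array([(u[0]-c["cx"])/c["fx"],-(u[1]-c["cy"])/c["fy"],-1]);o=c["pose"][:3,3]
    return (o+d*(z-o[2])/d[2]).round()
E
python3 - <<'E'
from h import *
for z in (450,500):
  for u in [(385,405),(185,320),(375,479),(185,470)]: print(z,u,unproj("top",u,z))
s=env.read_state(); print(R.from_quat(s["orientation"]).as_matrix().round(2))
for a in (W,W-np.pi):
  print(a)
  for P in (head(50,0,420),head(105,0,261),head(105,0,330),head(11.5,0,319),head(11.5,0,380)):
    q=env.ik(P,down(a));print(P.round(),None if q is None else np.round(q,2))
  for t in (-.1,1.4): q=env.ik(head(11.5,0,319),down(a-t));print(t,None if q is None else np.round(q,2))
E
```

```text
450 (385, 405) [301.   2. 450.]
450 (185, 320) [340. 256. 450.]
450 (375, 479) [225.  -2. 450.]
450 (185, 470) [185. 201. 450.]
500 (385, 405) [301.   8. 500.]
500 (185, 320) [336. 238. 500.]
500 (375, 479) [232.   5. 500.]
500 (185, 470) [196. 189. 500.]
[[-0.62  0.79 -0.  ]
 [ 0.79  0.62 -0.  ]
 [ 0.   -0.   -1.  ]]
3.252
[515. 120. 420.] [ 0.21  0.16  1.72 -0.    1.27 -1.47]
[460. 114. 261.] [ 0.22  0.26  1.99 -0.    0.89 -1.46]
[460. 114. 330.] [ 0.22  0.16  1.93 -0.    1.05 -1.46]
[553. 124. 319.] [ 0.2   0.32  1.75 -0.    1.08 -1.48]
[553. 124. 380.] [ 0.2   0.26  1.68 -0.    1.2  -1.48]
-0.1 [ 0.2   0.32  1.75 -0.    1.08 -1.58]
1.4 [ 0.2   0.32  1.75 -0.    1.08 -0.08]
0.11040734641020666
[515. 120. 420.] [ 0.21  0.16  1.72 -0.    1.27  1.67]
[460. 114. 261.] [ 0.22  0.26  1.99 -0.    0.89  1.68]
[460. 114. 330.] [ 0.22  0.16  1.93 -0.    1.05  1.68]
[553. 124. 319.] [ 0.2   0.32  1.75 -0.    1.08  1.66]
[553. 124. 380.] [ 0.2   0.26  1.68 -0.    1.2   1.66]
-0.1 [ 0.2   0.32  1.75 -0.    1.08  1.56]
1.4 None
```

Run:
```python
from h import *
for P in ((0,0,0),(0,0,400),(300,0,0),(460,114,200)): print(P,proj("top",P).round(),proj("scene",P).round())
for u in [(385,405),(185,320),(375,479)]:
  for z in (0,200,450,500,550,600): print(u,z,unproj("top",u,z),proj("scene",unproj("top",u,z)).round())
```

```text
(0, 0, 0) [325. 565.] [-67. 578.]
(0, 0, 400) [325. 709.] [-250.  218.]
(300, 0, 0) [359. 400.] [211. 452.]
(460, 114, 200) [323. 295.] [275. 244.]
(385, 405) 0 [304. -56.   0.] [233. 482.]
(385, 405) 200 [303. -30. 200.] [209. 334.]
(385, 405) 450 [301.   2. 450.] [168.  90.]
(385, 405) 500 [301.   8. 500.] [158.  30.]
(385, 405) 550 [301.  15. 550.] [148. -34.]
(385, 405) 600 [300.  21. 600.] [ 135. -104.]
(185, 320) 0 [375. 412.   0.] [162. 287.]
(185, 320) 200 [359. 342. 200.] [151. 203.]
(185, 320) 450 [340. 256. 450.] [130.  48.]
(185, 320) 500 [336. 238. 500.] [125.   7.]
(185, 320) 550 [332. 221. 550.] [119. -39.]
(185, 320) 600 [328. 204. 600.] [111. -91.]
(375, 479) 0 [164. -63.   0.] [115. 546.]
(375, 479) 200 [191. -36. 200.] [101. 376.]
(375, 479) 450 [225.  -2. 450.] [ 80. 102.]
(375, 479) 500 [232.   5. 500.] [75. 37.]
(375, 479) 550 [239.  12. 550.] [ 70. -33.]
(375, 479) 600 [246.  18. 600.] [  65. -107.]
```

Run:
```python
from h import *
rng=np.random.default_rng(0);A=[]
for i in range(40):
    r=rng.uniform(400,900);z=rng.uniform(200,500);a=.3
    q=env.ik([r*np.cos(a),r*np.sin(a),z],down(a))
    if q is not None:A.append((*q[[0,1,2,4]],r,z))
A=np.array(A)
f=lambda p:np.concatenate([p[0]+p[1]*np.sin(A[:,1])+p[2]*np.sin(A[:,1]+A[:,2]+p[4])-A[:,4],p[3]+p[1]*np.cos(A[:,1])+p[2]*np.cos(A[:,1]+A[:,2]+p[4])-A[:,5]])
s=least_squares(f,[0,450,450,100,0]);print(s.x,s.cost,len(A),A[:2].round(2))
q=env.read_state()["qpos"]
for z in (302,380,450,520,600,660,700): print(z,proj("scene",(491,385,z)))
```

```text
[1.59245623e-01 5.63018448e+02 4.91020098e+02 8.27806426e+01
 1.58412758e-01] 0.0024710583604969963 40 [[2.8000e-01 5.8000e-01 1.4200e+00 1.1400e+00 7.1848e+02 2.8094e+02]
 [2.7000e-01 2.9000e-01 2.1400e+00 7.1000e-01 4.2049e+02 2.0496e+02]]
302 [211.81502575 122.08454718]
380 [207.62316322  74.6935663 ]
450 [203.57216713  28.89514684]
520 [199.2156116  -20.35776594]
600 [193.81619045 -81.40076597]
660 [ 189.43625375 -130.91801393]
700 [ 186.34208132 -165.89909104]
```

Run:
```python
import cv2
a=cv2.imread("pics/top0.png")[0:480,0:400]; cv2.imwrite("pics/t_c2.png",cv2.resize(a,None,fx=1.25,fy=1.25,interpolation=2))
from h import *
for u in ((385,0),(150,225)):
  for z in (300,500,600,700,800,900): P=unproj("top",u,z); print(u,z,P,proj("scene",P).round())
```

```text
(385, 0) 300 [1060.  129.  300.] [560. 109.]
(385, 0) 500 [837. 112. 500.] [497.  -4.]
(385, 0) 600 [726. 103. 600.] [453. -86.]
(385, 0) 700 [615.  95. 700.] [ 393. -196.]
(385, 0) 800 [503.  86. 800.] [ 308. -351.]
(385, 0) 900 [392.  78. 900.] [ 178. -588.]
(150, 225) 300 [487. 418. 300.] [202. 119.]
(150, 225) 500 [432. 316. 500.] [179.  -1.]
(150, 225) 600 [404. 265. 600.] [162. -87.]
(150, 225) 700 [377. 215. 700.] [ 140. -200.]
(150, 225) 800 [349. 164. 800.] [ 109. -360.]
(150, 225) 900 [321. 113. 900.] [  62. -597.]
```

View pics/t_c2.png

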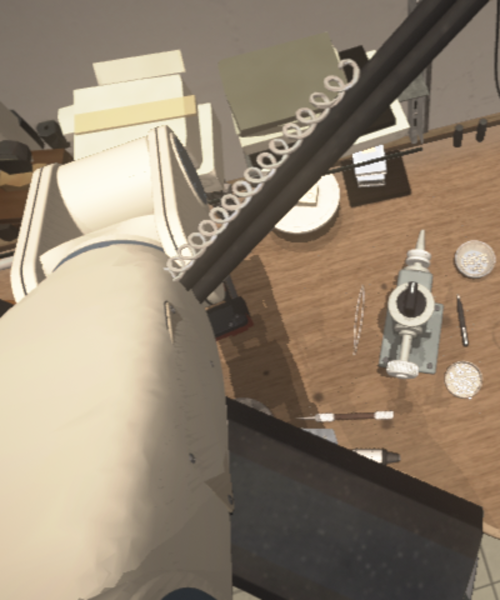

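```bash
python3 - <<'E'
from h import *
sh=unproj("scene",(387.7,294),0)
print("shadow",sh, "tip@200 scene",unproj("scene",(391,203),200),"top",unproj("top",(265+330/4.5,180+18/4.5),200))
tip=unproj("scene",(391,203),200)
print(proj("top",sh)); print(proj("top",(491,385,552)),proj("top",(491,385,700)))
d=(sh-tip)/200; print(d)
for A in ((432,316,500),(404,265,600),(377,215,700),(837,112,500),(726,103,600),(615,95,700),(503,86,800),(392,78,900)):
  A=np.array(A,float); s=A+d*A[2]; print(A,s,proj("scene",s).round(),proj("top",s).round())
E
python3 -c "
import cv2
a=cv2.imread('pics/scene0.png')[60:360,0:480];cv2.imwrite('pics/s_c3.png',cv2.resize(a,None,fx=1.66,fy=1.66,interpolation=2))"
```

```text
shadow [716. 168.   0.] tip@200 scene [684. 137. 200.] top [684. 137. 200.]
[326.6939803  206.53928629]
[ 93.84954186 147.56341495] [ 2.57002248 50.91718447]
[ 0.16   0.155 -1.   ]
[432. 316. 500.] [512.  393.5   0. ] [234. 271.] [212. 264.]
[404. 265. 600.] [500. 358.   0.] [236. 281.] [225. 272.]
[377. 215. 700.] [489.  323.5   0. ] [238. 291.] [238. 280.]
[837. 112. 500.] [917.  189.5   0. ] [460. 260.] [337. 135.]
[726. 103. 600.] [822. 196.   0.] [422. 272.] [326. 166.]
[615.  95. 700.] [727.  203.5   0. ] [381. 284.] [314. 199.]
[503.  86. 800.] [631. 210.   0.] [337. 297.] [301. 235.]
[392.  78. 900.] [536.  217.5   0. ] [289. 311.] [288. 272.]
```

View pics/s_c3.png

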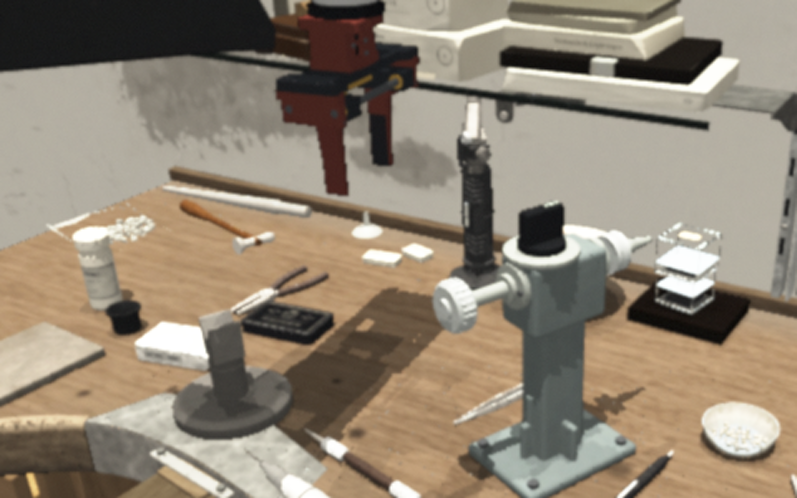

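Run:
```python
import cv2
a=cv2.imread("pics/top0.png")[0:240,130:410]; cv2.imwrite("pics/t_c4.png",cv2.resize(a,None,fx=2.5,fy=2.5,interpolation=2))
```

```text
(no output)
```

View pics/t_c4.png

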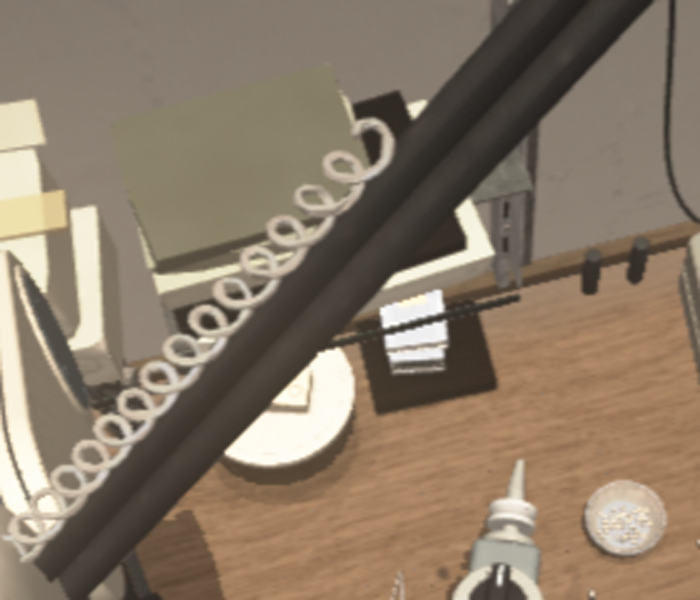

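Run:
```python
import cv2
a=cv2.imread("pics/top0.png")[180:290,100:240]; cv2.imwrite("pics/t_c5.png",cv2.resize(a,None,fx=5,fy=5,interpolation=cv2.INTER_NEAREST))
```

```text
(no output)
```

View pics/t_c5.png

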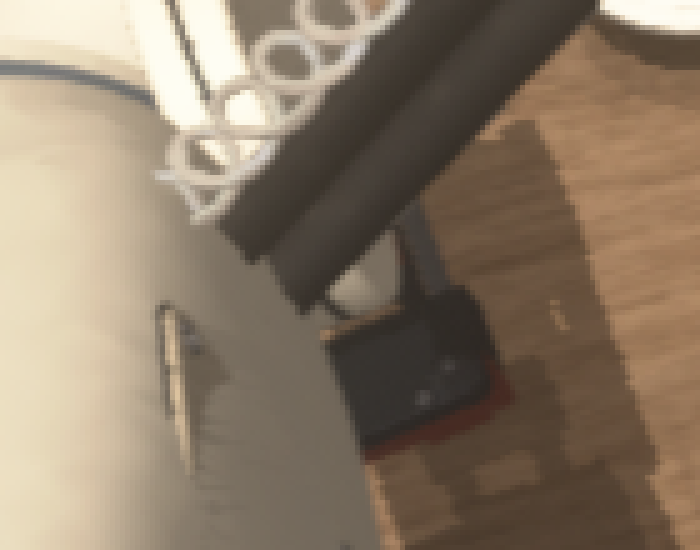

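The grey tube and cord run into the forearm from the start, so they can't be solid. The lamp head is at x 185–340 mm, z ≥ 450. My route keeps the wrist beyond it, so I'll rise, swing over and look with the wrist camera.

Run:
```python
from h import *
s=env.read_state()
env.move_l([s["tool_pos"][0],s["tool_pos"][1],420],rate=200)
env.reach(head(20,0,425),down(W))
s=env.read_state();print(s["time_s"],s["tool_pos"],s["force"],s["qpos"].round(2))
np.savez("w1.npz",p=s["tool_pos"],q=s["orientation"])
cv2.imwrite("pics/w1.png",viewer.camera("wrist"))
```

```text
2.1917 [544.61161501 123.77578103 424.33450829] [-0.13860806  0.35604794 -0.59449252] [ 0.2   0.2   1.65  0.    1.29 -1.48]
```

View pics/w1.png

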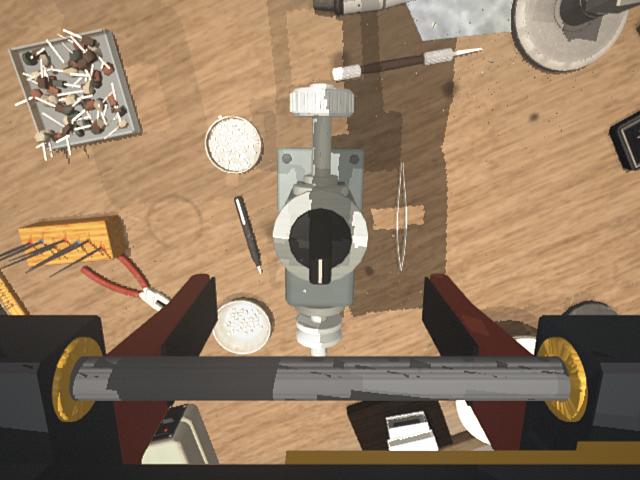

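The wrist view shows the head squarely: disc at (322,101), knob bar centred on column 320, foot top corners at (278,150) and (364,150). I'll refit with these.

Run:
```python
import cv2
a=cv2.imread("pics/w1.png")[70:370,240:400]; cv2.imwrite("pics/w1c.png",cv2.resize(a[:150],None,fx=4,fy=4,interpolation=2)); cv2.imwrite("pics/w1d.png",cv2.resize(a[110:260],None,fx=4,fy=4,interpolation=2))
```

```text
(no output)
```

View pics/w1c.png

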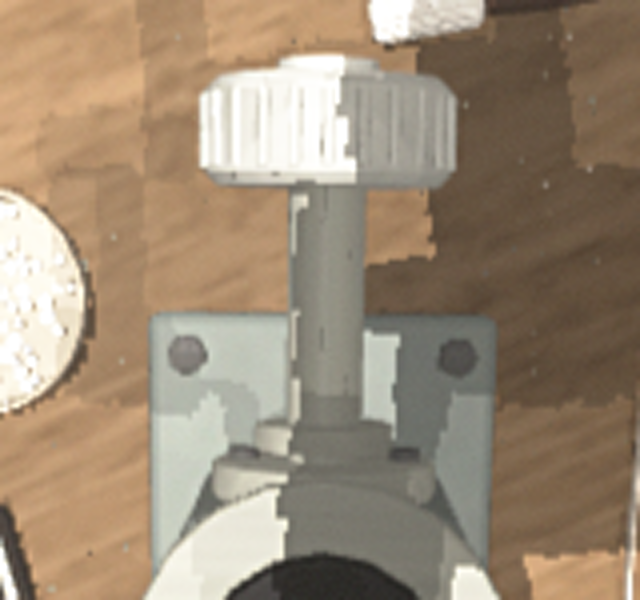

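View pics/w1d.png

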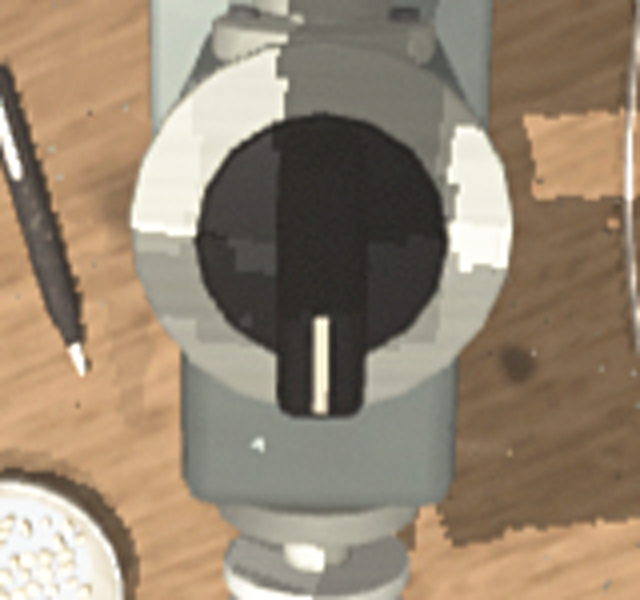

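```bash
cat > fit2.py <<'E'
from h import *
d=np.load("w1.npz"); T=np.eye(4);T[:3,:3]=R.from_quat(d["q"]).as_matrix();T[:3,3]=d["p"]
T=T@viewer.camera_params("wrist")["tool_from_camera"]
import h
c0=viewer.camera_params("wrist")
def pw(P):
    M=np.linalg.inv(T);p=M[:3,:3]@np.asarray(P)+M[:3,3];return np.array([c0["cx"]+c0["fx"]*p[0]/-p[2],c0["cy"]+c0["fy"]*p[1]/p[2]])
def P(n,w): return pw(w) if n=="wrist" else proj(n,w)
def res(p):
    x,y,w,s,kx,kz=p; c,si=np.cos(w),np.sin(w)
    Wd=lambda h:(x+c*h[0]-si*h[1],y+si*h[0]+c*h[1],h[2])
    D=[("scene",(67,52,12),(321,359),.5),("scene",(-67,52,12),(382.3,328.3),.5),
       ("scene",(105+s,0,200),(274.7,244),.7),("scene",(kx,0,kz),(326.3,184.3),.7),
       ("top",(67,52,12),(348.3,298.9),1),("top",(-67,52,12),(354.6,243.3),1),("top",(67,-52,12),(303.2,293.3),1),
       ("top",(105+s,0,200),(321.9,294.9),1),("top",(kx,0,kz),(329.9,233.3),.5),
       ("wrist",(67,52,12),(277.5,148.7),1.5),("wrist",(67,-52,12),(364,148.7),1.5),("wrist",(105+s,0,219),(322.2,102.5),2),
       ("wrist",(kx,0,kz-30),(320.5,238.8),1),("wrist",(kx-21,0,kz),(320.5,283.75),2)]
    return np.concatenate([(P(n,Wd(h))-np.array(u))*k for n,h,u,k in D])
r=least_squares(res,[565,125,3.25,0,11,265],loss='soft_l1')
print(r.x.round(3),r.cost); print(res(r.x).reshape(-1,2).round(1))
E
python3 fit2.py
```

```text
[564.32  125.707   3.243   1.705  16.683 265.189] 6.242782263097193
[[-1.   0.2]
 [ 0.6 -0.9]
 [-1.1 -0.1]
 [-1.4  0.2]
 [ 0.2  0.3]
 [ 0.5 -0.3]
 [-0.7 -0.2]
 [ 0.5  1. ]
 [-0.4  2.1]
 [-1.3 -0.6]
 [ 1.2  0.6]
 [-0.3  0.2]
 [ 0.3  0.3]
 [ 0.1  0.1]]
```

```bash
sed -i 's/^HX,HY,W=.*/HX,HY,W=564.3,125.7,3.243\nKX,KZ=16.5,258.2/' h.py
cat >> h.py <<'E'
def st():
    s=env.read_state(); c,si=np.cos(W),np.sin(W); d=s["tool_pos"]-[HX,HY,0];f=s["force"]
    return dict(t=round(s["time_s"],2),x=round(c*d[0]+si*d[1],2),y=round(-si*d[0]+c*d[1],2),z=round(d[2],2),fx=round(c*f[0]+si*f[1],2),fy=round(-si*f[0]+c*f[1],2),fz=round(f[2],2),w=round(s["width"],1),tz=s["wrist_torque"].round(2))
E
python3 - <<'E'
from h import *
env.reach(head(106,0,345),down(W)); print(st())
env.move_l(head(106,0,263),rate=100); print(st())
cv2.imwrite("pics/w2.png",viewer.camera("wrist"));cv2.imwrite("pics/s2.png",viewer.camera("scene"))
E
```

```text
{'t': 2.78, 'x': np.float64(105.26), 'y': np.float64(-0.53), 'z': np.float64(345.64), 'fx': np.float64(-0.41), 'fy': np.float64(-0.38), 'fz': np.float64(0.79), 'w': 87.7, 'tz': array([ 0.06, -0.03, -0.06])}
{'t': 3.75, 'x': np.float64(105.49), 'y': np.float64(-0.03), 'z': np.float64(263.5), 'fx': np.float64(0.16), 'fy': np.float64(-0.04), 'fz': np.float64(0.08), 'w': 87.8, 'tz': array([ 0.03, -0.02, -0.02])}
```

View pics/w2.png

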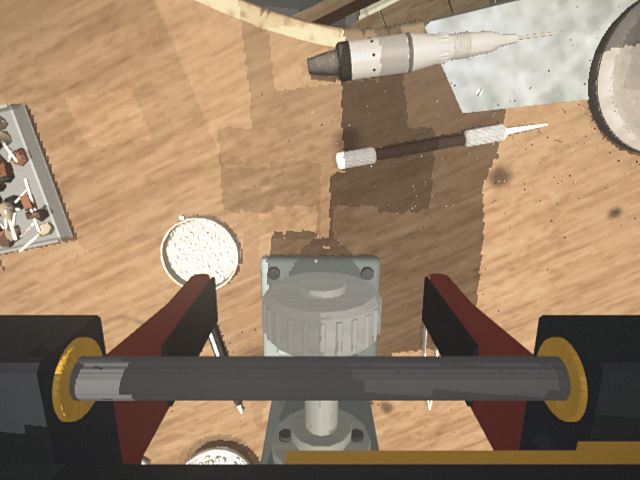

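View pics/s2.png

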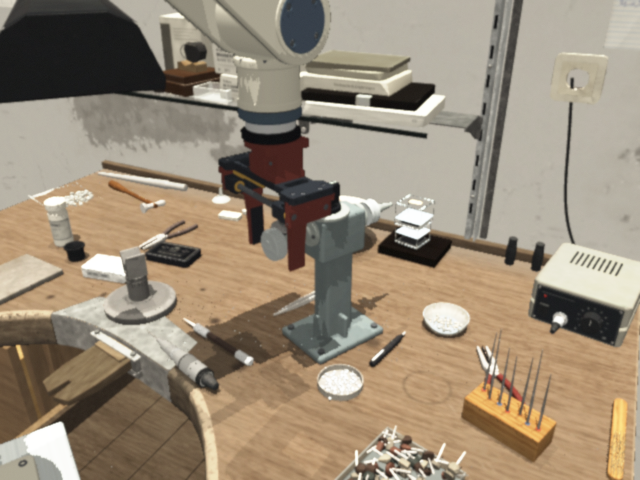

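Fingers straddle the disc evenly (disc centre column ~322, pads at 216 and 424). Next I close the gripper.

Run:
```python
from h import *
set_gripper(42); print(st())
set_gripper(38); print(st()); env.hold(.3); print(st())
```

```text
{'t': 4.63, 'x': np.float64(106.01), 'y': np.float64(-0.66), 'z': np.float64(263.01), 'fx': np.float64(-0.07), 'fy': np.float64(-5.48), 'fz': np.float64(0.02), 'w': 43.2, 'tz': array([ 0.87,  0.08, -0.06])}
{'t': 4.85, 'x': np.float64(105.98), 'y': np.float64(-0.67), 'z': np.float64(263.0), 'fx': np.float64(-0.18), 'fy': np.float64(-4.93), 'fz': np.float64(0.41), 'w': 43.4, 'tz': array([ 0.84,  0.09, -0.07])}
{'t': 5.15, 'x': np.float64(105.99), 'y': np.float64(-0.69), 'z': np.float64(263.0), 'fx': np.float64(-0.23), 'fy': np.float64(-4.72), 'fz': np.float64(0.43), 'w': 43.5, 'tz': array([ 0.83,  0.1 , -0.03])}
```

Run:
```python
from h import *
env.move_l(head(106,-.7,263),rate=10); print(st())
x=106.
r=env.move_l(head(96,-.7,263),rate=4,f_stop=6); a=st();print(r,a)
env.hold(.3);print(st())
```

```text
{'t': 5.4, 'x': np.float64(106.04), 'y': np.float64(-0.8), 'z': np.float64(262.98), 'fx': np.float64(0.95), 'fy': np.float64(-1.54), 'fz': np.float64(-0.54), 'w': 43.4, 'tz': array([ 0.42,  0.05, -0.04])}
True {'t': 6.37, 'x': np.float64(104.16), 'y': np.float64(-0.83), 'z': np.float64(262.94), 'fx': np.float64(0.49), 'fy': np.float64(-0.1), 'fz': np.float64(3.74), 'w': 43.1, 'tz': array([-0.02, -0.04, -0.05])}
{'t': 6.67, 'x': np.float64(104.18), 'y': np.float64(-0.85), 'z': np.float64(262.94), 'fx': np.float64(-0.66), 'fy': np.float64(1.67), 'fz': np.float64(5.28), 'w': 43.2, 'tz': array([-0.21, -0.19,  0.03])}
```

```bash
cat >> h.py <<'E'
def press(x,sgn,ft=8,step=.4,y=-.7,z=263,rate=6,maxd=14,quiet=False):
    """step command along head x (sgn +1 pull) until resisting force reaches ft"""
    x0=x
    while abs(x-x0)<maxd:
        x+=sgn*step; env.move_l(head(x,y,z),rate=rate); s=st()
        F=-sgn*s["fx"]
        if not quiet: print(round(x,2),s["t"],s["x"],s["y"],s["z"],s["fx"],s["fy"],s["fz"])
        if F>ft*.95: break
        if F>2.6: step=min(step,max(.1,(ft-F)*.05))
    return x
E
python3 - <<'E'
from h import *
env.move_l(head(104,-.7,263),rate=6);print(st())
x=press(104,-1,maxd=3)
E
```

```text
{'t': 7.01, 'x': np.float64(104.06), 'y': np.float64(-0.76), 'z': np.float64(262.94), 'fx': np.float64(0.09), 'fy': np.float64(-0.55), 'fz': np.float64(3.59), 'w': 42.8, 'tz': array([ 0.26,  0.05, -0.05])}
103.6 7.26 103.95 -0.75 262.94 2.48 -1.68 4.96
103.2 7.51 103.88 -0.76 262.92 4.14 -1.13 7.09
103.01 7.76 103.84 -0.74 262.92 4.85 -1.87 7.53
102.85 8.01 103.82 -0.75 262.92 5.32 -2.21 7.61
102.72 8.26 103.83 -0.75 262.9 5.34 -1.36 8.22
102.58 8.51 103.81 -0.74 262.9 6.38 -2.23 8.69
102.48 8.76 103.78 -0.77 262.91 6.08 -1.93 9.26
102.38 9.01 103.77 -0.75 262.88 7.51 -1.12 10.82
102.28 9.26 103.74 -0.75 262.9 7.52 -1.57 9.74
102.18 9.51 103.72 -0.75 262.9 8.71 -1.62 9.86
```

Run:
```python
from h import *
env.hold(.8);print(st())
env.move_l(head(104,-.7,263),rate=6);print(st())
env.move_l(head(106.5,-.7,263),rate=5);print(st())
x=press(106.5,1,step=.5,maxd=9)
env.hold(.8);print(x,st())
```

```text
{'t': 10.31, 'x': np.float64(103.74), 'y': np.float64(-0.74), 'z': np.float64(262.88), 'fx': np.float64(7.37), 'fy': np.float64(-1.9), 'fz': np.float64(9.5), 'w': 43.2, 'tz': array([0.16, 1.33, 0.05])}
{'t': 10.76, 'x': np.float64(104.01), 'y': np.float64(-0.76), 'z': np.float64(262.96), 'fx': np.float64(2.03), 'fy': np.float64(-1.67), 'fz': np.float64(4.49), 'w': 43.6, 'tz': array([0.32, 0.29, 0.06])}
{'t': 11.41, 'x': np.float64(106.46), 'y': np.float64(-0.73), 'z': np.float64(262.97), 'fx': np.float64(-0.16), 'fy': np.float64(-2.56), 'fz': np.float64(-0.57), 'w': 43.2, 'tz': array([ 0.46, -0.25, -0.05])}
107.0 11.66 107.05 -0.76 262.99 -1.2 -2.18 -0.55
107.5 11.91 107.59 -0.72 262.97 -0.24 -3.58 0.17
108.0 12.16 108.07 -0.73 262.98 -0.89 -3.59 -1.0
108.5 12.41 108.56 -0.73 262.98 -2.19 -3.97 -0.08
109.0 12.66 109.05 -0.71 262.99 -1.27 -3.82 -0.91
109.5 12.91 109.57 -0.72 262.99 -0.73 -4.18 -1.2
110.0 13.16 110.04 -0.74 263.0 -0.52 -4.33 0.03
110.5 13.41 110.56 -0.72 263.0 -1.23 -3.48 0.35
111.0 13.66 110.86 -0.73 263.0 -1.87 -5.09 -2.72
111.5 13.91 110.98 -0.73 263.01 -2.62 -4.39 -3.6
111.77 14.16 111.01 -0.73 263.03 -3.52 -4.81 -4.56
111.99 14.41 111.05 -0.73 263.03 -6.22 -4.1 -4.62
112.09 14.66 111.05 -0.73 263.04 -6.37 -4.58 -4.86
112.19 14.91 111.08 -0.72 263.03 -6.35 -4.68 -6.87
112.29 15.16 111.13 -0.73 263.03 -6.26 -5.12 -6.33
112.39 15.41 111.13 -0.75 263.04 -6.47 -4.35 -6.5
112.49 15.66 111.14 -0.73 263.07 -7.39 -3.72 -6.81
112.59 15.91 111.16 -0.75 263.05 -8.2 -4.19 -8.4
112.59299999999998 {'t': 16.71, 'x': np.float64(111.16), 'y': np.float64(-0.73), 'z': np.float64(263.07), 'fx': np.float64(-8.19), 'fy': np.float64(-4.23), 'fz': np.float64(-7.68), 'w': 43.3, 'tz': array([ 0.82, -1.26, -0.04])}
```

Home contact is at ≈103.97 and out contact at ≈110.82, so the float is about 6.85 mm and the knob needs ≈0.97 rad clockwise. Now I ease off, release and go to the knob.

Run:
```python
from h import *
env.move_l(head(111,-1.2,263),rate=6);print(st())
set_gripper(80);print(st())
env.move_l(head(111,-.7,365),rate=120)
set_gripper(50)
env.reach(head(KX,0,KZ+61+40),down(W));print(st())
s=env.read_state();np.savez("w3.npz",p=s["tool_pos"],q=s["orientation"])
cv2.imwrite("pics/w3.png",viewer.camera("wrist"))
```

```text
{'t': 17.13, 'x': np.float64(110.9), 'y': np.float64(-0.86), 'z': np.float64(263.0), 'fx': np.float64(-2.85), 'fy': np.float64(0.91), 'fz': np.float64(-1.41), 'w': 43.2, 'tz': array([ 0.02, -0.55,  0.  ])}
{'t': 17.88, 'x': np.float64(111.03), 'y': np.float64(-1.2), 'z': np.float64(262.99), 'fx': np.float64(-0.3), 'fy': np.float64(-0.35), 'fz': np.float64(-0.26), 'w': 79.8, 'tz': array([0.03, 0.03, 0.02])}
{'t': 20.0, 'x': np.float64(16.24), 'y': np.float64(0.09), 'z': np.float64(358.47), 'fx': np.float64(0.33), 'fy': np.float64(0.5), 'fz': np.float64(-0.83), 'w': 49.8, 'tz': array([0.07, 0.01, 0.02])}
```

View pics/w3.png

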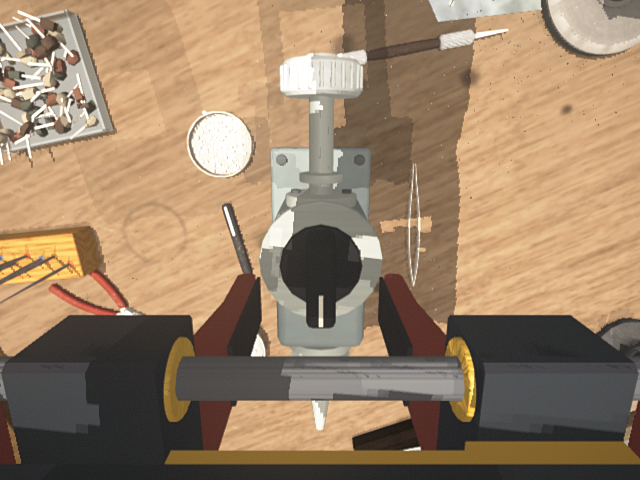

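Run:
```python
from h import *
d=np.load("w3.npz"); T=np.eye(4);T[:3,:3]=R.from_quat(d["q"]).as_matrix();T[:3,3]=d["p"]
c=viewer.camera_params("wrist");T=T@c["tool_from_camera"]
for u,z in (((321,328),265.2),((321,264),236),((321,304),236),((321,225),236)):
    v=T[:3,:3]@np.array([(u[0]-c["cx"])/c["fx"],-(u[1]-c["cy"])/c["fy"],-1]);P=T[:3,3]+v*(z-T[2,3])/v[2]
    q=P-[HX,HY,0];print(u,np.cos(W)*q[0]+np.sin(W)*q[1],-np.sin(W)*q[0]+np.cos(W)*q[1])
```

```text
(321, 328) -4.382576781220328 0.31822506037629933
(321, 264) 17.54755991299813 0.2730622674775063
(321, 304) -5.188520814133157 0.23762925256314232
(321, 225) 38.59797048006147 0.3058682519621838
```

```bash
cat >> h.py <<'E'
KX=16.6
def yaw():
    X=R.from_quat(env.read_state()["orientation"]).as_matrix()[:,0];return (np.arctan2(X[1],X[0])-W+np.pi)%(2*np.pi)-np.pi
E
python3 - <<'E'
from h import *
env.move_l(head(KX,-.3,320),rate=60);print(st())
set_gripper(13);print(st(),yaw())
E
```

```text
{'t': 20.85, 'x': np.float64(16.41), 'y': np.float64(-0.32), 'z': np.float64(320.1), 'fx': np.float64(-0.21), 'fy': np.float64(-0.5), 'fz': np.float64(-0.3), 'w': 50.0, 'tz': array([0.11, 0.02, 0.02])}
{'t': 21.53, 'x': np.float64(16.57), 'y': np.float64(-0.43), 'z': np.float64(320.08), 'fx': np.float64(0.67), 'fy': np.float64(-0.56), 'fz': np.float64(0.91), 'w': 13.9, 'tz': array([ 0.29,  0.07, -0.14])} -0.000318777834303674
```

Run:
```python
from h import *
for t in (.15,.4):
    env.move_l(head(KX,-.45,320),rot=down(W-t),rate=20);s=st();print(t,round(yaw(),3),s)
```

```text
0.15 -0.147 {'t': 21.83, 'x': np.float64(16.57), 'y': np.float64(-0.55), 'z': np.float64(320.08), 'fx': np.float64(-0.59), 'fy': np.float64(-1.63), 'fz': np.float64(1.08), 'w': 13.7, 'tz': array([ 0.3 ,  0.05, -0.07])}
0.4 -0.395 {'t': 22.23, 'x': np.float64(16.51), 'y': np.float64(-0.74), 'z': np.float64(320.1), 'fx': np.float64(0.14), 'fy': np.float64(-3.67), 'fz': np.float64(0.77), 'w': 13.4, 'tz': array([ 0.66,  0.07, -0.01])}
```

Run:
```python
from h import *
for t in (.6,.8,.97):
    env.move_l(head(KX,-1.0,320),rot=down(W-t),rate=20);s=st();print(t,round(yaw(),3),s)
env.hold(.2);print(round(yaw(),3),st())
set_gripper(45);print(round(yaw(),3),st())
cv2.imwrite("pics/t4.png",viewer.camera("top"))
env.move_l(head(KX,-1,365),rate=100)
cv2.imwrite("pics/w4.png",viewer.camera("wrist"))
```

```text
0.6 -0.595 {'t': 22.58, 'x': np.float64(16.45), 'y': np.float64(-0.98), 'z': np.float64(320.09), 'fx': np.float64(-0.46), 'fy': np.float64(-2.12), 'fz': np.float64(0.47), 'w': 14.0, 'tz': array([ 0.41, -0.07, -0.  ])}
0.8 -0.794 {'t': 22.93, 'x': np.float64(16.36), 'y': np.float64(-1.12), 'z': np.float64(320.08), 'fx': np.float64(-2.53), 'fy': np.float64(-2.87), 'fz': np.float64(0.17), 'w': 13.6, 'tz': array([ 0.65, -0.27, -0.02])}
0.97 -0.964 {'t': 23.25, 'x': np.float64(16.24), 'y': np.float64(-1.18), 'z': np.float64(320.1), 'fx': np.float64(-3.66), 'fy': np.float64(-4.77), 'fz': np.float64(-0.82), 'w': 13.6, 'tz': array([ 0.85, -0.52, -0.06])}
-0.964 {'t': 23.45, 'x': np.float64(16.24), 'y': np.float64(-1.17), 'z': np.float64(320.08), 'fx': np.float64(-3.49), 'fy': np.float64(-3.83), 'fz': np.float64(-0.9), 'w': 13.8, 'tz': array([ 0.81, -0.54, -0.02])}
-0.97 {'t': 24.12, 'x': np.float64(16.63), 'y': np.float64(-0.94), 'z': np.float64(319.98), 'fx': np.float64(1.05), 'fy': np.float64(0.32), 'fz': np.float64(0.73), 'w': 45.0, 'tz': array([0.01, 0.03, 0.  ])}
```

View pics/w4.png

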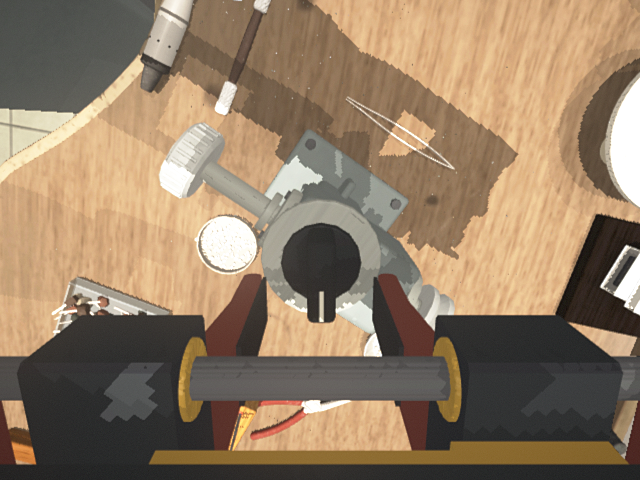

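Bar now lies along the tool axis (turned 0.967 rad; expected float ≈2.0 mm). Back to the disc for the final pull.

Run:
```python
from h import *
set_gripper(80)
env.reach(head(106.2,-1.1,365),down(W))
env.move_l(head(106.2,-1.1,263),rate=80);print(st())
set_gripper(38);print(st())
x=press(106,1,step=.3,y=-1.1,maxd=5)
env.hold(.8);print(x,st())
```

```text
{'t': 27.87, 'x': np.float64(105.91), 'y': np.float64(-1.13), 'z': np.float64(263.46), 'fx': np.float64(-0.59), 'fy': np.float64(0.06), 'fz': np.float64(0.18), 'w': 80.2, 'tz': array([ 0.04,  0.02, -0.02])}
{'t': 28.53, 'x': np.float64(106.2), 'y': np.float64(-0.9), 'z': np.float64(263.02), 'fx': np.float64(0.32), 'fy': np.float64(2.46), 'fz': np.float64(1.02), 'w': 43.0, 'tz': array([-0.31, -0.02, -0.03])}
106.3 28.78 106.19 -0.91 263.05 -0.9 3.25 1.93
106.6 29.03 106.28 -0.94 263.04 -2.35 5.43 -0.54
106.9 29.28 106.33 -0.93 263.06 -3.86 4.82 -0.81
107.11 29.53 106.36 -0.93 263.08 -4.78 4.78 -2.56
107.27 29.78 106.4 -0.92 263.08 -4.83 4.41 -2.82
107.43 30.03 106.43 -0.95 263.08 -4.66 5.04 -3.67
107.58 30.28 106.47 -0.95 263.08 -5.5 5.13 -3.92
107.71 30.53 106.47 -0.95 263.11 -6.26 5.56 -5.29
107.81 30.78 106.49 -0.94 263.09 -6.83 4.82 -4.07
107.91 31.03 106.53 -0.95 263.09 -7.58 4.73 -5.94
108.01 31.28 106.53 -0.93 263.1 -7.45 5.02 -5.69
108.11 31.53 106.56 -0.94 263.11 -7.82 4.55 -6.19
108.10999999999997 {'t': 32.33, 'x': np.float64(106.56), 'y': np.float64(-0.92), 'z': np.float64(263.07), 'fx': np.float64(-8.13), 'fy': np.float64(4.07), 'fz': np.float64(-6.18), 'w': 43.1, 'tz': array([-0.65, -1.45, -0.  ])}
```

Run:
```python
from h import *
env.move_l(head(106.7,-.9,263),rate=6);print(st())
set_gripper(80);print(st())
env.move_l(head(108,-.9,365),rate=120)
env.reach(head(20,0,425),down(W))
s=env.read_state();np.savez("w5.npz",p=s["tool_pos"],q=s["orientation"])
cv2.imwrite("pics/w5.png",viewer.camera("wrist"));print(st())
a=cv2.imread("pics/w1.png")[60:360,150:450];b=cv2.imread("pics/w5.png")[60:360,150:450]
cv2.imwrite("pics/cmp.png",cv2.resize(np.hstack([a,b]),None,fx=1.33,fy=1.33))
```

```text
{'t': 32.72, 'x': np.float64(106.31), 'y': np.float64(-0.91), 'z': np.float64(263.06), 'fx': np.float64(-3.54), 'fy': np.float64(3.25), 'fz': np.float64(-1.94), 'w': 43.1, 'tz': array([-0.52, -0.75,  0.01])}
{'t': 33.46, 'x': np.float64(106.72), 'y': np.float64(-0.91), 'z': np.float64(263.01), 'fx': np.float64(0.4), 'fy': np.float64(0.2), 'fz': np.float64(-0.2), 'w': 80.2, 'tz': array([ 0.06, -0.04, -0.  ])}
{'t': 35.02, 'x': np.float64(21.13), 'y': np.float64(0.08), 'z': np.float64(423.19), 'fx': np.float64(0.44), 'fy': np.float64(0.24), 'fz': np.float64(0.27), 'w': 80.1, 'tz': array([ 0.05, -0.03, -0.02])}
```

View pics/cmp.png

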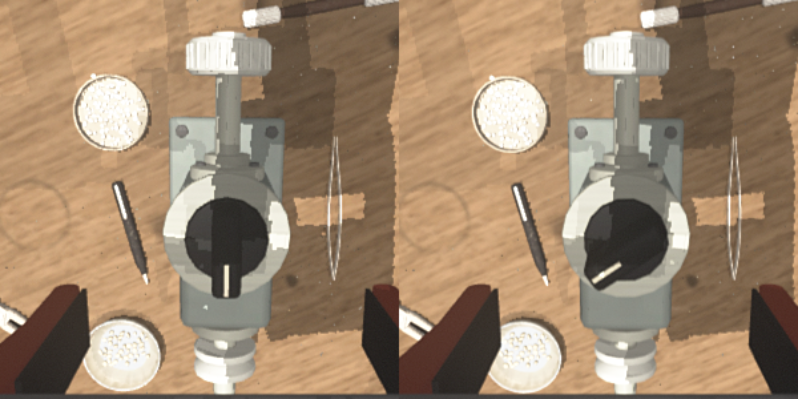

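The pointer went from 6 to about 8 o'clock (clockwise), and the tray, marker and tweezers have not moved. The disc sits about where it started (≈2 mm out).

```bash
python3 -c "
from h import *
workorder.sign_off(); print(st())"
```

```text
the job is handed in; nothing more can be done
the job is handed in; nothing more can be done
```

The job is done and handed in after about 35 s of robot time: I set the end float to about 2.0 mm and left the spindle pulled out against its stop.

- **End float at the start:** I pushed the spindle home, then pulled it fully out, holding about 8 N at each stop for 0.8 s. It moved about 6.85 mm between the two contacts. The highest axial reading was about 8.7 N.
- **Adjustment:** I turned the knob 0.967 rad clockwise, which should leave about 2.0 mm.
- **Last check:** I pulled the spindle against the stop again at about 8 N for 0.8 s, then eased off, let go and lifted clear. The stop contact was at about 106.3 mm, against about 104.0 mm for home. That is roughly 2.3 mm, but less exact than the first measurement because I had gripped the disc again. I did not push the spindle home again to measure the float directly.
- **Surroundings:** The final picture shows the knob turned clockwise and the tweezers, pearl tray and marker where they were.

**Force readings:** While I pressed on the stops, the wrist also read up to about 11 N vertically and 5 N sideways. I put this down to the arm flexing.

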